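# Centre punch set on the lamp bracket's mark in the vise

### The arm

A 7-joint arm with a two-finger parallel gripper is mounted at the origin on the work surface. World frame = base frame: x ahead of the robot, y to its left, z up, the work surface at z = 0. Lengths are in m, angles in rad, forces in N, time in s.
With the tool pointing down it reaches from about 0.4 to 0.85 m from the base axis. Payload 4.5 kg.
Tool frame: the origin (TCP) lies midway between the tips of the shut fingers; the grasp point (between the pads) lies 19 mm behind it; z points along the fingers, y is the line along which they close (so a half turn about z gives the same grasp; the last joint's range is limited). The gripper opens to 88 mm and grips with 3 to 60 N. Pads are 18 mm wide; open, the fingers measure 123 mm over their backs; the gripper's body (75 mm by 187 mm) begins 45 mm behind the grasp point.
Start: joints at [-1.073, 0.689, -0.195, 1.565, 0.157, 0.902, -0.215], TCP at [0.28, 0.559, 0.204] pointing down, gripper open.
Joint ranges: [-3.01, 3.01], [-0.46, 2.08], [-1.47, 1.51], [0.13, 2.56], [-1, 4.14], [0.04, 2.09], [-2.66, 2.66]. Speed limits (rad/s): [2.57, 2.57, 3.14, 3.14, 3.14, 3.14, 3.14].

### API

Orientations are given as a unit quaternion [x, y, z, w].
In Python, from plant import sensors, eyes, finish_job gives the robot as it stands.
- The arm moves only by the tool send_rows, never from a script. Its argument "rows" is text: rows parted by semicolons, each of 4 numbers parted by spaces: the shift along the tool's x, y, z normalised to -1 to 1, where 1 is 30 cm, then the turn about the tool's z normalised to -1 to 1, where 1 is 2 pi rad. A call has 1 to 10 rows; each row is the pose to reach, as a shift and turn from the pose commanded when the call began, along the tool's axes at that moment, turning the shorter way round; what a row does not reach only later rows make up. A row lasts 1/12 s, in which the tool goes at most 41.7 mm and 7.16 degrees, less where a joint would pass 70% of its speed; a pose out of reach is approached as far as the arm can. A call with a number of a shift or a turn outside -1 to 1 is refused whole. A call with a gripper value outside its range is refused whole. "jaw" is the closure, from -1 (fully open) to 1 (shut), set as the call begins (left out, the last holds). The fingers move at their own pace and stop on an object; "force" is the grip in N (left out, the last holds). Time passes only in rows, so rows that repeat a pose let the fingers close. It gives the time, the measured TCP pose, the force, the opening and the grip force at its end, in the units of the state.
- sensors.get_state(): the state, without advancing time (a new reading comes with each control period).
- eyes.snapshot(name): name is "side" or "top"; returns (picture, depth): 480x640x3 uint8, red, green, blue; 480x640 float32, m along the optical axis (not along the pixel's ray), 0 where there is no reading.
- eyes.calibration(name): a dict with "fov_y" (degrees; the focal length in pixels is half the picture's height over the tangent of half this angle, whatever the lens; pixels are square), "cx", "cy" (the principal point, pixels), "world_from_camera" (4x4, takes a point from camera to world coordinates). Camera axes: x right, y down, z forward; pixel columns grow to the right and rows downward; lengths in m; the calibration is good to about 2 mm. A picture is of the moment at which its call begins. calibration takes no time and is no camera call.
- finish_job(): hands the job in; it is judged then, once.
The state is a dict: "clock": time; "q": joint angles; "qd": joint speeds; "joint_torque": joint torques, N m; "tool_pos": TCP position; "eef_rot": TCP orientation; "contact_force": force on the tool from outside, world axes, zero at the start; "moment": the same for the moment, N m; "opening": opening from 0.0 (shut) to 1.0 (fully open); "finger_force": force on a finger pad.
Only numpy, scipy, OpenCV 4.12 (cv2) and the standard library are available. Lean on these libraries where they do the work, as an engineer would, in place of code of your own. Each camera call takes 0.05 s, during which the arm holds its last target. There are 200 camera calls.

### The job

Crank the vise shut, clockwise, until the aluminium lamp-bracket foot in it is gripped tight; then take the automatic centre punch out of the tool rack, stand its point on the scribed cross on the foot's top and lean on it lightly, upright, with the sprung pin pressed in about halfway and never so far that the punch fires. Finish while still holding the punch there like that, gripped in the fingers, so that I can check it before it is fired. Leave everything else where it stands.

Things in the scene. Friction and masses are not known exactly. Their poses are not given: they have to be found in the camera images.
- vise: compact grey machine vise, fixed to the board. Origin: centre of its underside; x along the screw, from the crank end (-x) to the fixed jaw (+x); z up. Bed 170 x 64 mm, its top at 82 mm; jaws 70 mm wide, tops at 112 mm; fixed jaw face at x = +30 mm; two lugs, 12 mm high, reach to y = +-75 mm.
- jaw: the vise's moving jaw (it has the vise's axes and origin with the crank at 0, and slides along the vise's +x by 4 mm for each turn of the crank).
- crank (a joint): the vise's crank, rad; grows turning clockwise seen from the crank end (positive about the vise's +x), closing the jaw 4 mm a turn. Starts at 0 to 3; grips the block from about 7.9, stiffens, stops hard at 8.5. The grip is straight above the screw at 8.0 (and 1.717), past it clockwise by (crank - 8.0). Self-locking: stays where left. Turning takes about 5 N at the grip.
- crank_grip (a point): middle of the crank's black grip: a free-turning sleeve 13 to 15 mm across, 40 mm long, lying level along the vise's x; it goes round an upright circle of 32 mm radius, 26 mm clear of the crank arm's plane and 54 mm clear of the bed. It can be held across from above and carried round, the tool always pointing down.
- crank_axis (a point): point on the screw's axis in the plane of the grip's middle (the circle's centre), 139.5 mm to -x of the vise's origin and 64 mm above the board. Its axes are the vise's.
- block: aluminium foot of the tank lamp's bracket: loose 26 x 56 x 36 mm block on the vise's bed between the jaws, its top 118 mm above the board (6 mm above the jaws). Origin: centre of its underside; y along the jaws. Its top has a 9 mm hole towards -y and a scribed cross towards +y. It shifts by up to 3 mm when gripped.
- mark (a point): middle of the scribed cross (two fine lines 16 mm long) on the block's top face, 12 mm to +y of the block's middle.
- rack: fixed dark teak tool rack, 50 x 162 mm, 70 mm high, two boards with three holes in a row along its y, 46 mm apart (at y = -46, 0, +46 mm), in which three tools stand upright in any order. Origin: centre of underside.
- punch: automatic centre punch upright in the rack: slim steel rod 14 mm across, ribbed upper half, plain round brass cap 15 mm across, 130 mm long, about 87 g. Origin: point of its pin when out; z up along the rod. Stands loosely, its point 11 mm and its top 141 mm above the board, 71 mm of it above the rack. Grip it 90 to 110 mm above the point.
- punch_tip (a point): point of the punch's sprung pin (it moves up into the rod with the pin).
- pin (a joint): how far the punch's pin is pressed into the rod, m. 0: out; the spring pushes it out with 1.5 N at 0 and 0.5 N more for each mm. The mechanism fires near the end of the travel, beyond 0.011 (stop at 0.013).
- tub: closed green flake-food tub, 72 mm across, 85 mm high, on the board (origin: centre of underside)
- dish: round glass feeding dish, 72 mm across, 22 mm high (origin: centre of underside)
- cave: grey ceramic shrimp cave, a hollow block 90 x 66 x 52 mm (origin: centre of underside)
- tweezer: stainless planting tweezer lying flat, 206 mm long, 22 mm wide, 7 mm high, along its own x (origin: middle, on the board)
- magnet: white algae magnet, a 70 x 42 mm block 42 mm high (origin: centre of underside)
- pinvise: pin vise standing in the rack: thin aluminium rod 14 mm across with a wide round dark swivel head 22 mm across, top 114 mm above the board
- driver: small screwdriver standing in the rack: fat black handle 22 mm across over a thin shaft, top about 137 mm above the board
Mind the look-alikes: they are no part of the job. Leave any turquoise or yellow look-alike of the rack alone.

How it is judged:
On the way, in this order (a step that is already met when the one before it is completed fails the run):
1. the crank is turned in and the jaw grips the block (contact force between jaw and block above 20 N), for 0.2 s.
2. the fingers draw the punch up out of the rack (height (world z) of punch_tip above 0.08 m and contact force between the fingers and punch above 3 N), for 0.1 s.
3. the upright punch stands on the cross with its pin about half pressed (horizontal distance between punch_tip and mark below 0.005 m and z of punch_tip in the frame of block above 0.033 m and angle between punch's own z axis and vertical below 0.12 rad and value of joint pin between 0.003 and 0.01 m and contact force between punch and block between 1 and 10 N and contact force between the fingers and punch above 3 N and linear speed of punch below 0.02 m/s), for 0.3 s.
At the end, for the whole second after the job is handed in: Jaw gripping the block with over 20 N; punch still, in the fingers (over 3 N), clear of the rack, within 0.12 rad of upright, its point on the block's top within 5 mm of the cross's middle, pin pressed in 3 to 10 mm, pushing with 1 to 10 N (all of step 3 and contact force between jaw and block above 20 N and contact force between punch and rack below 0.1 N); the arm keeps its last pose, push and grip.
It fails at once if the punch is pressed so far that it fires (pin in beyond 11 mm) (value of joint pin above 0.011 m).
It fails at once if a bystander is shifted by more than 20 mm (distance of any of tub, dish, cave, tweezer, magnet, pinvise, driver from where it was at the start of the episode above 0.02 m).
It also fails if it takes over 58 s, if anything falls off the work surface, if the arm or the gripper's body presses on something with over 40 N, if the wrist force passes 120 N, or if a joint passes its speed limit or range.

## Working session

There is one attempt and no reset: what is moved stays moved. The work goes in short steps, Python scripts to look and compute and a tool call to move; the robot and the scene stay as the last step left them, time stands still between calls to the robot, and variables do not carry over. Pictures are saved under pics/ and viewed, at most 10 in all, crops included, and the job is handed in when it is done.

Besides the shell and the picture viewer there is one more tool, called after "Call:" by a JSON object that holds its "op" and its "data". send_rows: Moves the arm, as the interface text tells. Scaled input: -1 to 1 covers 30 cm each way for a shift and 2 pi rad each way for a turn. Its arguments: {"type":"object","properties":{"rows":{"type":"string"},"jaw":{"type":"number"},"force":{"type":"number"}},"required":["rows"]}

```bash
mkdir -p pics; cat > h.py <<'E'
import numpy as np, cv2
from plant import sensors, eyes, finish_job
def cal(n):
    c=eyes.calibration(n); f=240/np.tan(np.radians(c["fov_y"])/2)
    return f,c["cx"],c["cy"],np.array(c["world_from_camera"])
def snap(n,fn):
    p,d=eyes.snapshot(n); cv2.imwrite(f"pics/{fn}.png",p[:,:,::-1]); np.save(f"pics/{fn}.npy",d); return p,d
def ray(n,u,v):
    f,cx,cy,T=cal(n); r=T[:3,:3]@np.array([(u-cx)/f,(v-cy)/f,1]); return T[:3,3],r
def atz(n,u,v,z):
    o,r=ray(n,u,v); return o+r*(z-o[2])/r[2]
def proj(n,p):
    f,cx,cy,T=cal(n); c=T[:3,:3].T@(np.array(p)-T[:3,3]); return cx+f*c[0]/c[2],cy+f*c[1]/c[2]
def tri(a,b):
    # a=(name,u,v): midpoint and gap of the two rays
    (o1,r1),(o2,r2)=ray(*a),ray(*b)
    A=np.stack([r1,-r2],1); s=np.linalg.lstsq(A,o2-o1,rcond=None)[0]
    p,q=o1+s[0]*r1,o2+s[1]*r2; return (p+q)/2,np.linalg.norm(p-q)
E
python3 - <<'E'
from h import *
np.set_printoptions(precision=4,suppress=True)
s=sensors.get_state(); print({k:np.round(v,3) for k,v in s.items()})
for n in("side","top"):
    p,d=snap(n,n+"0"); print(n,eyes.calibration(n))
E
```

```text
{'clock': np.float64(0.0), 'q': array([-1.073,  0.69 , -0.194,  1.566,  0.157,  0.903, -0.215]), 'qd': array([ 0.001,  0.001,  0.   , -0.001,  0.   ,  0.   ,  0.002]), 'joint_torque': array([  0.   , -52.756,  -1.267, -15.342,  -0.053,   0.006,   0.   ]), 'tool_pos': array([0.279, 0.558, 0.203]), 'eef_rot': array([ 0.23 ,  0.973, -0.001, -0.   ]), 'contact_force': array([ 0.212, -0.285,  0.219]), 'moment': array([-0.036, -0.038, -0.01 ]), 'finger_force': np.float64(0.0), 'opening': np.float64(0.998)}
side {'fov_y': 43.57341563198009, 'cx': 314.8478178323556, 'cy': 239.69528612964936, 'world_from_camera': array([[-0.9992, -0.0308,  0.0258,  0.4836],
       [-0.0379,  0.5136, -0.8572,  1.0964],
       [ 0.0131, -0.8575, -0.5144,  0.756 ],
       [ 0.    ,  0.    ,  0.    ,  1.    ]])}
top {'fov_y': 53.35575155636088, 'cx': 323.6449054562082, 'cy': 240.17492017170005, 'world_from_camera': array([[-0.0264, -0.9894,  0.1426,  0.3784],
       [-0.9995,  0.0289,  0.0159, -0.0219],
       [-0.0199, -0.1421, -0.9897,  1.0263],
       [ 0.    ,  0.    ,  0.    ,  1.    ]])}
```

View pics/side0.png

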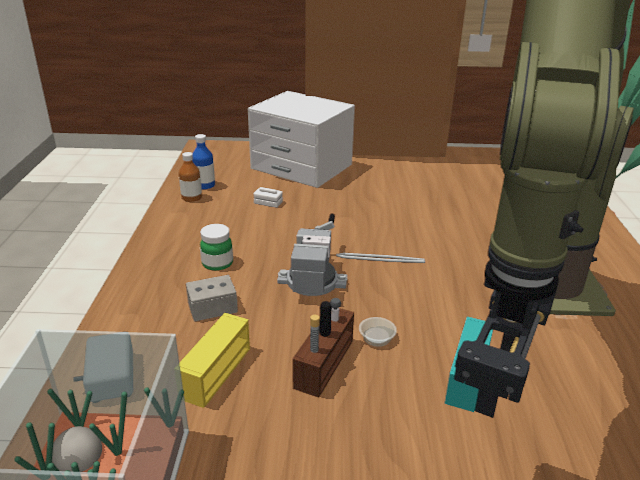

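View pics/top0.png

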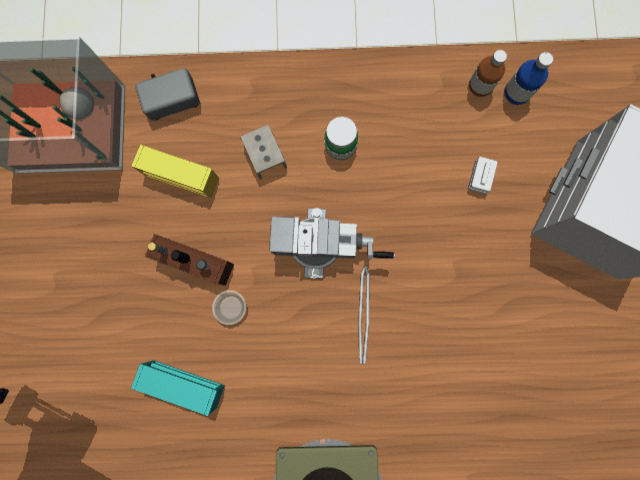

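Side: rack at (325,350) with the brass-capped punch at its near-left end (315,318); vise at (312,265), crank behind it. Top: vise (310,238), crank grip (384,255), punch cap (152,247). Next, enlarged crops.

```bash
python3 - <<'E'
from h import *
t=cv2.imread("pics/top0.png"); s=cv2.imread("pics/side0.png")
a=cv2.resize(t[195:285,260:400],(800,514),interpolation=cv2.INTER_CUBIC)
b=cv2.resize(s[205:295,275:345],None,fx=6,fy=6,interpolation=cv2.INTER_CUBIC)
c=cv2.resize(s[295:395,285:360],None,fx=5.4,fy=5.4,interpolation=cv2.INTER_CUBIC)[:540]
d=cv2.resize(t[228:288,140:240],(800,480),interpolation=cv2.INTER_CUBIC)
cv2.imwrite("pics/a.png",a)
w=np.zeros((540,800,3),np.uint8); w[:, :420]=b[:540]; e=c[:,:380]; w[:e.shape[0],420:420+e.shape[1]]=e; cv2.imwrite("pics/b.png",w)
cv2.imwrite("pics/d.png",d)
E
```

```text
(no output)
```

View pics/a.png

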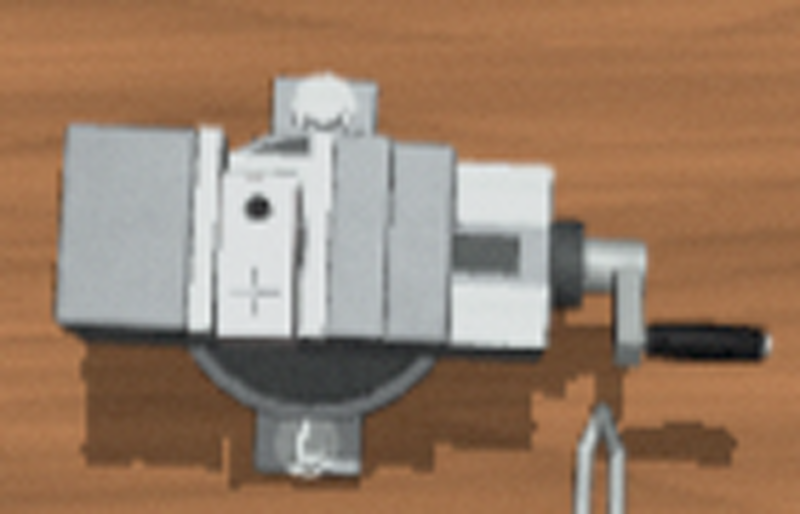

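View pics/b.png

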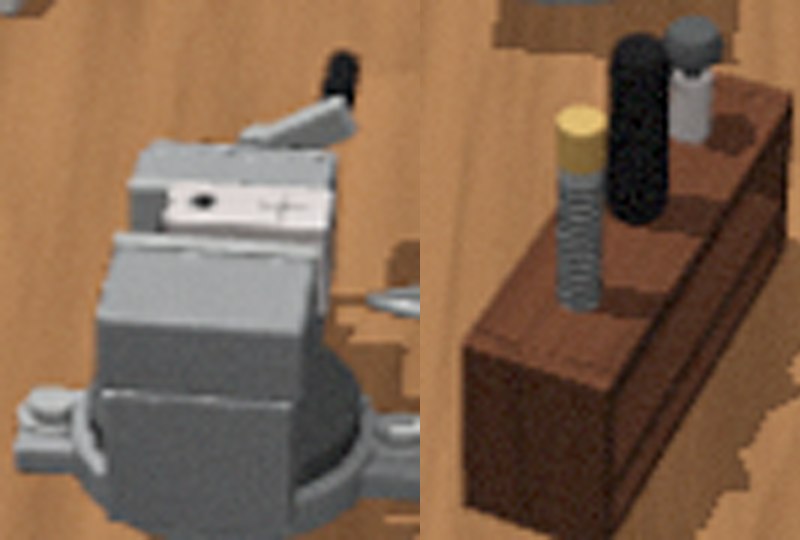

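View pics/d.png

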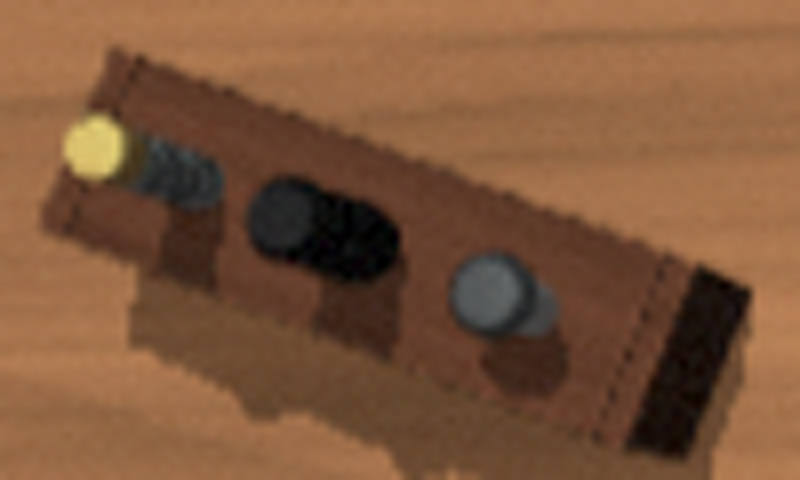

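Crop a: cross at (256,293), grip middle (709,341), hub axis about y=250. Crop b: cross (283,205), grip (342,78), cap top (580,122). Crop d: cap (96,147). Now triangulating these and using depth for the vise yaw.

```bash
python3 - <<'E'
from h import *
np.set_printoptions(precision=4,suppress=True)
def A(x,y): return "top",(x+.5)/5.714-.5+260,(y+.5)/5.714-.5+195
def B(x,y): return "side",(x+.5)/6-.5+275,(y+.5)/6-.5+205
def C(x,y): return "side",(x-420+.5)/5.4-.5+285,(y+.5)/5.4-.5+295
def D(x,y): return "top",(x+.5)/8-.5+140,(y+.5)/8-.5+228
print("mark",tri(A(256,293),B(283,205)),atz(*A(256,293),.118),atz(*B(283,205),.118))
print("grip",tri(A(709,341),B(342,78)),"ends",atz(*A(648,341),.08),atz(*A(770,343),.08))
print("cap",tri(D(96,147),C(580,122)),atz(*D(96,147),.141),atz(*C(580,122),.141))
print("rod base",tri(D(205,187),C(578,300)),atz(*D(205,187),.07))
print("driver top",atz(*D(280,215),.137),"pinvise",atz(*D(490,292),.114))
print("rack",[atz(*D(*p),.07)[:2] for p in((118,48),(45,222),(690,268),(625,445))])
print("jaw edges: fixed face",[atz(*A(*p),.112)[:2] for p in((212,127),(200,330))],"back",[atz(*A(*p),.112)[:2] for p in((70,126),(58,322))])
print("block edge",[atz(*A(*p),.118)[:2] for p in((224,172),(218,336),(299,172),(294,336))])
print("bed crank end",[atz(*A(*p),.082)[:2] for p in((552,166),(548,345))])
for n in("top","side"):
    d=np.load(f"pics/{n}0.npy"); f,cx,cy,T=cal(n)
    v,u=np.mgrid[:480,:640]; P=np.stack([(u-cx)/f*d,(v-cy)/f*d,d],-1)@T[:3,:3].T+T[:3,3]
    P=P[d>0]
    near=(abs(P[:,0]-.36)<.12)&(abs(P[:,1]-.0)<.16)
    for lo,hi in((.107,.1155),(.1155,.122),(.078,.087)):
        Q=P[near&(P[:,2]>lo)&(P[:,2]<hi)]
        if len(Q)>20:
            r=cv2.minAreaRect((Q[:,:2]*1000).astype(np.float32)); print(n,lo,len(Q),Q[:,2].mean().round(4),r)
E
```

```text
mark (array([0.5004, 0.0299, 0.1186]), np.float64(0.002177920690768773)) [0.4993 0.03   0.118 ] [0.5015 0.0286 0.118 ]
grip (array([ 0.4824, -0.1248,  0.0843]), np.float64(0.00018839011707006602)) ends [ 0.4836 -0.1041  0.08  ] [ 0.4817 -0.1464  0.08  ]
cap (array([0.5054, 0.317 , 0.1399]), np.float64(0.0014842554850462652)) [0.5045 0.3166 0.141 ] [0.5061 0.3183 0.141 ]
rod base (array([0.5048, 0.3163, 0.0682]), np.float64(0.0021183827596888264)) [0.5035 0.3157 0.07  ]
driver top [0.4876 0.2741 0.137 ] pinvise [0.4703 0.2305 0.114 ]
rack [array([0.5399, 0.3388]), array([0.4958, 0.3563]), array([0.4794, 0.1921]), array([0.4353, 0.2083])]
jaw edges: fixed face [array([0.5577, 0.0442]), array([0.4881, 0.0495])] back [array([0.5595, 0.0927]), array([0.4922, 0.0975])]
block edge [array([0.5409, 0.0399]), array([0.4852, 0.043 ]), array([0.5402, 0.0146]), array([0.4844, 0.0175])]
bed crank end [array([ 0.5461, -0.0728]), array([ 0.483 , -0.0692])]
top 0.078 62 0.0835 ((477.24359130859375, -118.55734252929688), (53.804813385009766, 4.416753768920898), 88.17119598388672)
```

```bash
cat >> h.py <<'E'
import json,os
def cmd(): return json.load(open("cmd.json")) if os.path.exists("cmd.json") else [0.28,.559,.204,np.degrees(2*np.arctan2(.973,.23))-90]
# yaw = heading of tool y in degrees
def axes(yaw):
    a=np.radians(yaw); y=np.array([np.cos(a),np.sin(a),0]); z=np.array([0,0,-1.]); return np.stack([np.cross(y,z),y,z],1)
def plan(p,yaw=None):
    """tool shift+turn (normalised, rounded) to reach world p; saves it as the new command"""
    c=cmd(); R=axes(c[3]); yaw=c[3] if yaw is None else yaw
    s=np.round(R.T@(np.array(p)-c[:3])/.3,3); t=round(-((yaw-c[3]+180)%360-180)/360,4)
    n=list(np.array(c[:3])+R@s*.3)+[c[3]-t*360]; json.dump(n,open("cmd.json","w")); print(*s,t,"->",np.round(n,4))
def st():
    s=sensors.get_state(); q=s["eef_rot"]; R=__import__("scipy.spatial.transform",fromlist=["Rotation"]).Rotation.from_quat(q).as_matrix()
    print("t",round(s["clock"],2),"p",np.round(s["tool_pos"],4),"yaw",np.degrees(np.arctan2(R[1,1],R[0,1])).round(2),"zt",R[:,2].round(3),"F",np.round(s["contact_force"],1),"q",np.round(s["q"],2),"ff",s["finger_force"].round(1),"op",s["opening"].round(3))
E
python3 - <<'E'
from h import *
st(); print(cmd())
plan([.42,.28,.22],-3.3)
plan([.482,.0,.22]); plan([.482,-.127,.16])
E
```

```text
Traceback (most recent call last):
  File "h.py", line 31, in st
    print("t",round(s["clock"],2),"p",np.round(s["tool_pos"],4),"yaw",np.degrees(np.arctan2(R[1,1],R[0,1])).round(2),"zt",R[:,2].round(3),"F",np.round(s["contact_force"],1),"q",np.round(s["q"],2),"ff",s["finger_force"].round(1),"op",s["opening"].round(3))
                                                                                                                                                                                                         ^^^^^^^^^^^^^^^^^^^^^^^
AttributeError: 'float' object has no attribute 'round'
```

```bash
sed -i 's/s\["finger_force"\].round(1)/round(float(s["finger_force"]),1)/; s/s\["opening"\].round(3)/round(float(s["opening"]),3)/' h.py
python3 - <<'E'
from h import *
st(); print(cmd())
plan([.42,.28,.22],-3.3)
plan([.482,.0,.22]); plan([.482,-.127,.16])
E
```

```text
t 0.1 p [0.2794 0.5584 0.2035] yaw 63.43 zt [-0.001 -0.002 -1.   ] F [-0.2 -0.5  0.4] q [-1.07  0.69 -0.19  1.57  0.16  0.9  -0.22] ff 0.0 op 1.002
[0.28, 0.559, 0.204, np.float64(63.40083134929347)]
-0.834 -0.623 -0.053 0.1853 -> [ 0.42    0.2799  0.2199 -3.3072]
-0.919 0.26 -0.0 -0.0 -> [ 4.8200e-01  1.0000e-04  2.1990e-01 -3.3072e+00]
-0.423 0.024 0.2 -0.0 -> [ 0.4819 -0.127   0.1599 -3.3072]
```

Call:
{"op": "send_rows", "data": {"rows": "-0.834 -0.623 -0.053 0.1853;-0.834 -0.623 -0.053 0.1853;-0.834 -0.623 -0.053 0.1853;-0.834 -0.623 -0.053 0.1853;-0.834 -0.623 -0.053 0.1853;-0.834 -0.623 -0.053 0.1853;-0.834 -0.623 -0.053 0.1853;-0.834 -0.623 -0.053 0.1853;-0.834 -0.623 -0.053 0.1853;-0.834 -0.623 -0.053 0.1853", "jaw": -1}}

```text
clock: 0.93
tool_pos: [0.4206, 0.2776, 0.2201]
eef_rot: [0.731, 0.683, -0.0, 0.0]
contact_force: [-0.9, 0.7, -0.3]
opening: 1.004
finger_force: 0.0
```

Call:
{"op": "send_rows", "data": {"rows": "-0.919 0.26 0 0;-0.919 0.26 0 0;-0.919 0.26 0 0;-0.919 0.26 0 0;-0.919 0.26 0 0;-0.919 0.26 0 0;-0.919 0.26 0 0;-0.919 0.26 0 0;-0.919 0.26 0 0;-0.919 0.26 0 0"}}

```text
clock: 1.77
tool_pos: [0.4815, 0.001, 0.2199]
eef_rot: [0.727, 0.687, 0.0, -0.001]
contact_force: [-0.1, -0.0, 0.5]
opening: 0.999
finger_force: 0.0
```

Call:
{"op": "send_rows", "data": {"rows": "-0.423 0.024 0.2 0;-0.423 0.024 0.2 0;-0.423 0.024 0.2 0;-0.423 0.024 0.2 0;-0.423 0.024 0.2 0;-0.423 0.024 0.2 0;-0.423 0.024 0.2 0"}}

```text
clock: 2.35
tool_pos: [0.4824, -0.1239, 0.1603]
eef_rot: [0.726, 0.688, 0.001, -0.001]
contact_force: [0.5, -0.1, 0.1]
opening: 0.998
finger_force: 0.0
```

```bash
python3 - <<'E'
from h import *
plan([.482,-.127,.0625])
E
```

```text
-0.0 0.0 0.325 -0.0 -> [ 0.4819 -0.127   0.0624 -3.3072]
```

Call:
{"op": "send_rows", "data": {"rows": "0 0 0.11 0;0 0 0.22 0;0 0 0.325 0;0 0 0.325 0;0 0 0.325 0"}}

```text
clock: 2.77
tool_pos: [0.4814, -0.1245, 0.0623]
eef_rot: [0.726, 0.688, -0.0, -0.001]
contact_force: [0.8, 0.4, 0.6]
opening: 1.002
finger_force: 0.0
```

Call:
{"op": "send_rows", "data": {"rows": "0 0 0 0;0 0 0 0;0 0 0 0;0 0 0 0;0 0 0 0;0 0 0 0;0 0 0 0;0 0 0 0", "jaw": 1, "force": 25}}

```text
clock: 3.43
tool_pos: [0.4818, -0.127, 0.0627]
eef_rot: [0.727, 0.687, 0.0, 0.0]
contact_force: [-0.5, -0.5, 0.3]
opening: 0.419
finger_force: 0.0
```

```bash
python3 - <<'E'
from h import *
st()
p,_=snap("side","s1");q,_=snap("top","t1")
a=cv2.resize(p[195:275,290:360],(480,549),interpolation=2);b=cv2.resize(q[195:295,330:430],(320,320),interpolation=2)
w=np.zeros((549,800,3),np.uint8);w[:,:480]=a;w[:320,480:]=b;cv2.imwrite("pics/w1.png",w[:,:,::-1])
E
```

```text
t 3.43 p [ 0.4818 -0.127   0.0627] yaw -3.29 zt [ 0.  0. -1.] F [-0.5 -0.5  0.3] q [ 0.15  0.77  0.02  2.07 -0.05  0.31  0.16] ff 0.0 op 0.419
```

View pics/w1.png

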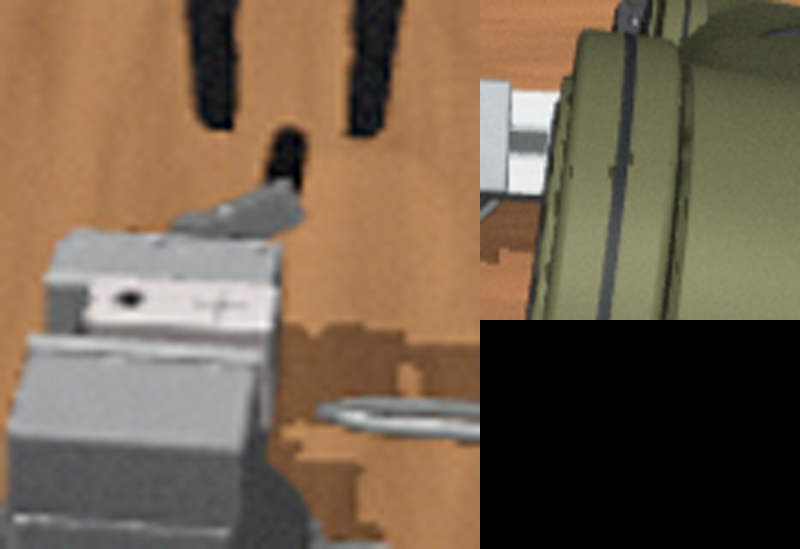

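The crop shows both fingertips ending at crop (212,128) and (365,133), level with the sleeve's far end (290,130), so they seem too high or too far. Checking by projection.

```bash
python3 - <<'E'
from h import *
f=lambda p:[round(float((v-o+.5)*6.857),0) for v,o in zip(proj("side",p),(290,195))]
s=sensors.get_state()["tool_pos"]
print("tcp",f(s))
for dx in(-.018,.018): print("finger",f(s+[dx,0,0]),f(s+[dx,.009,0]))
print("sleeve ends",f([.4836,-.1055,.0785]),f([.4817,-.145,.0785]), "at .095",f([.4836,-.1055,.09]),f([.4817,-.145,.09]))
d=np.load("pics/s1.npy"); F,cx,cy,T=cal("side")
for x,y in((212,100),(365,100),(290,145),(288,165),(250,210)):
    u,v=int(x/6.857+290),int(y/6.857+195); z=d[v,u]; print((x,y),z,T[:3,:3]@np.array([(u-cx)/F*z,(v-cy)/F*z,z])+T[:3,3])
E
```

```text
tcp [289.0, 211.0]
finger [341.0, 213.0] [341.0, 226.0]
finger [236.0, 210.0] [235.0, 223.0]
sleeve ends [283.0, 201.0] [291.0, 145.0] at .095 [284.0, 171.0] [292.0, 115.0]
(212, 100) 1.3777786 [ 0.50948812 -0.12121982  0.107839  ]
(365, 100) 1.36821 [ 0.45694166 -0.11475153  0.11302905]
(290, 145) 1.3977445 [ 0.48144995 -0.13155545  0.08484142]
(288, 165) 1.3794832 [ 0.48126611 -0.11197227  0.08769969]
(250, 210) 1.3698913 [ 0.49453881 -0.09602005  0.08042878]
```

```bash
python3 - <<'E'
from h import *
t=np.array([.2794,.5584,.2035]); R=axes(63.4)
for k in(-.053,.053): print(np.round(proj("side",t+R[:,1]*k)), np.round(proj("side",t+R[:,1]*k-[0,0,-.03])))
d=np.load("pics/side0.npy"); F,cx,cy,T=cal("side")
# points near each gripper: list lowest z of robot points in current view around the fingers
for fn,c,r in(("side0",t,.09),("s1",np.array([.4818,-.127,.0627]),.07)):
    d=np.load(f"pics/{fn}.npy");v,u=np.mgrid[:480,:640]; P=np.stack([(u-cx)/F*d,(v-cy)/F*d,d],-1)@T[:3,:3].T+T[:3,3]
    m=(d>0)&(np.hypot(P[...,0]-c[0],P[...,1]-c[1])<r)&(P[...,2]>c[2]-.03)&(P[...,2]<c[2]+.09)
    Q=P[m]-c; yy=Q[:,:2]@(axes(63.4)if fn=="side0" else axes(-3.3))[:2,1]
    for lo in np.arange(-.07,.07,.01):
        k=(yy>lo)&(yy<lo+.01)
        if k.sum()>3: print(fn,round(lo,2),k.sum(),np.percentile(Q[k,2],[0,5,50]).round(3))
E
```

```text
[502. 378.] [506. 361.]
[479. 435.] [483. 416.]
side0 -0.06 8 [0.052 0.052 0.057]
side0 -0.05 179 [0.052 0.055 0.067]
side0 0.05 241 [0.036 0.039 0.049]
side0 0.06 218 [0.044 0.051 0.066]
s1 -0.04 29 [0.042 0.044 0.072]
s1 -0.03 97 [0.035 0.038 0.063]
s1 -0.02 14 [0.036 0.039 0.053]
s1 -0.01 42 [-0.018 -0.013  0.02 ]
s1 0.0 61 [0.008 0.01  0.023]
s1 0.01 42 [0.007 0.008 0.017]
s1 0.02 126 [0.009 0.013 0.057]
s1 0.03 52 [0.006 0.009 0.065]
```

Call:
{"op": "send_rows", "data": {"rows": "0 0 0 0;0 0 0 0;0 0 0 0;0 0 0 0;0 0 0 0;0 0 0 0"}}

```text
clock: 4.03
tool_pos: [0.4818, -0.1269, 0.0626]
eef_rot: [0.727, 0.687, 0.0, -0.0]
contact_force: [-0.3, -0.2, 0.3]
opening: 0.006
finger_force: 0.0
```

```bash
python3 - <<'E'
from h import *
st()
p,d=snap("side","s2")
c=sensors.get_state()["tool_pos"]; F,cx,cy,T=cal("side")
v,u=np.mgrid[:480,:640]; P=np.stack([(u-cx)/F*d,(v-cy)/F*d,d],-1)@T[:3,:3].T+T[:3,3]
m=(d>0)&(np.hypot(P[...,0]-c[0],P[...,1]-c[1])<.05)&(P[...,2]>c[2]-.03)&(P[...,2]<c[2]+.09)
Q=P[m]-c; yy=Q[:,:2]@axes(-3.3)[:2,1]
for lo in np.arange(-.05,.05,.01):
    k=(yy>lo)&(yy<lo+.01)
    if k.sum()>3: print(round(lo,2),k.sum(),np.percentile(Q[k,2],[0,5,50]).round(3))
cv2.imwrite("pics/w2.png",cv2.resize(p[175:265,290:370],(533,600),interpolation=2)[:,:,::-1])
E
```

```text
t 4.03 p [ 0.4818 -0.1269  0.0626] yaw -3.28 zt [ 0.  0. -1.] F [-0.3 -0.2  0.3] q [ 0.15  0.77  0.02  2.07 -0.05  0.31  0.16] ff 0.0 op 0.006
-0.02 45 [0.04  0.046 0.072]
-0.01 126 [0.014 0.017 0.05 ]
0.0 153 [0.009 0.015 0.048]
0.01 88 [0.007 0.009 0.055]
0.02 17 [0.008 0.01  0.013]
0.03 7 [0.004 0.005 0.011]
```

View pics/w2.png

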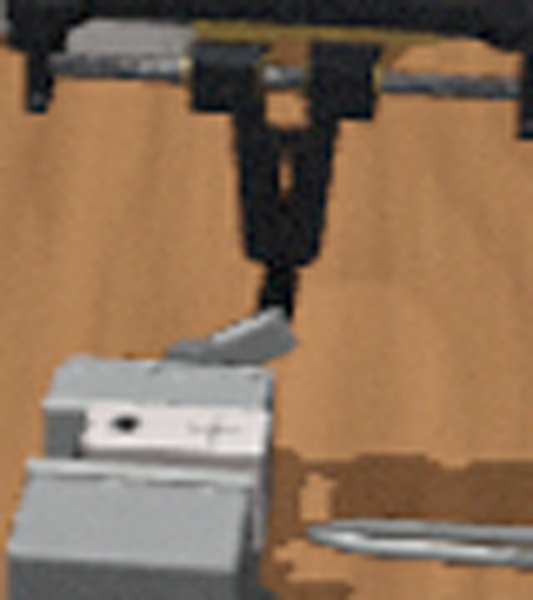

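The fingers shut to zero above the sleeve: tips end at crop (285,262), with the sleeve below at (277,290). The real tips sit about 33 mm above the reported TCP. Measuring that offset precisely.

```bash
python3 - <<'E'
from h import *
d=np.load("pics/s2.npy"); F,cx,cy,T=cal("side"); np.set_printoptions(precision=4,suppress=True)
img=cv2.imread("pics/s2.png")
for v in range(206,224):
    r=[]
    for u in(331,332,333):
        z=d[v,u]; r.append(T[:3,:3]@np.array([(u-cx)/F*z,(v-cy)/F*z,z])+T[:3,3])
    print(v,np.median(r,0),img[v,332])
E
```

```text
206 [ 0.4822 -0.1178  0.1184] [15 11 16]
207 [ 0.4821 -0.119   0.115 ] [29 27 30]
208 [ 0.4821 -0.1178  0.1132] [34 30 30]
209 [ 0.482  -0.1163  0.1114] [30 32 30]
210 [ 0.4819 -0.1169  0.1085] [36 30 33]
211 [ 0.4818 -0.1188  0.1049] [31 25 28]
212 [ 0.4818 -0.1172  0.1031] [29 26 24]
213 [ 0.4817 -0.1205  0.0988] [16 11 15]
214 [ 0.4816 -0.1172  0.098 ] [27 21 22]
215 [ 0.4815 -0.1337  0.0863] [11 10  7]
216 [ 0.4815 -0.1303  0.0855] [27 24 27]
217 [ 0.4814 -0.1226  0.0871] [14 19 19]
218 [ 0.4813 -0.1201  0.0859] [20 11 15]
219 [ 0.4813 -0.1152  0.0859] [20 19 15]
220 [ 0.4812 -0.1108  0.0857] [19 18 16]
221 [ 0.4811 -0.1041  0.0869] [64 67 63]
222 [ 0.4811 -0.1051  0.0837] [81 81 77]
223 [ 0.481  -0.0972  0.0854] [105 104 101]
```

Call:
{"op": "send_rows", "data": {"rows": "0 0 0 0;0 0 0 0;0 0 0 0;0 0 0 0;0 0 0 0;0 0 0 0;0 0 0 0", "jaw": 0}}

```text
clock: 4.67
tool_pos: [0.4818, -0.1269, 0.0626]
eef_rot: [0.727, 0.687, 0.0, -0.0]
contact_force: [-0.2, 0.1, -0.3]
opening: 0.493
finger_force: 0.0
```

Call:
{"op": "send_rows", "data": {"rows": "0 0 0.03 0;0 0 0.06 0;0 0 0.09 0;0 0 0.112 0;0 0 0.112 0;0 0 0.112 0"}}

```text
clock: 5.17
tool_pos: [0.4812, -0.1268, 0.0282]
eef_rot: [0.727, 0.687, -0.0, -0.001]
contact_force: [0.6, -0.4, 0.2]
opening: 0.503
finger_force: 0.0
```

Call:
{"op": "send_rows", "data": {"rows": "0 0 0 0;0 0 0 0;0 0 0 0;0 0 0 0;0 0 0 0;0 0 0 0;0 0 0 0;0 0 0 0", "jaw": 1, "force": 25}}

```text
clock: 5.83
tool_pos: [0.4833, -0.127, 0.0293]
eef_rot: [0.727, 0.687, 0.001, 0.001]
contact_force: [2.9, 0.2, 0.2]
opening: 0.152
finger_force: 25.0
```

```bash
cat > crank.py <<'E'
import sys,json,numpy as np
# rows to carry the grip to crank values cs; ax,az: axis in reported world x,z ; uses/updates cmd.json
from h import cmd
def rows(cs,ax,az,r=.032,hold=0):
    c=cmd(); out=[]
    for k in cs:
        ty=ax+r*np.sin(k-8)-c[0]; tz=-(az+r*np.cos(k-8)-c[2]); out.append((round(ty/.3,3),round(tz/.3,3)))
    out+=[out[-1]]*hold
    print(";".join(f"0 {a:g} {b:g} 0" for a,b in out))
    n=[c[0]+out[-1][0]*.3,c[1]-out[-1][0]*.3*.0577,c[2]-out[-1][1]*.3,c[3]]; json.dump(n,open("cmd.json","w")); print(n)
E
python3 - <<'E'
from h import *
import json
json.dump([.4819,-.127,.0288,-3.307],open("cmd.json","w"))
from crank import rows
rows(np.arange(.83,2.24,.2),.511,.0145,hold=2)
E
```

```text
0 0.014 -0.02 0;0 0.029 -0.035 0;0 0.047 -0.047 0;0 0.067 -0.055 0;0 0.088 -0.059 0;0 0.109 -0.058 0;0 0.13 -0.054 0;0 0.149 -0.045 0;0 0.149 -0.045 0;0 0.149 -0.045 0
[np.float64(0.5266), np.float64(-0.12957919), np.float64(0.0423), -3.307]
```

Call:
{"op": "send_rows", "data": {"rows": "0 0.014 -0.02 0;0 0.029 -0.035 0;0 0.047 -0.047 0;0 0.067 -0.055 0;0 0.088 -0.059 0;0 0.109 -0.058 0;0 0.13 -0.054 0;0 0.149 -0.045 0;0 0.149 -0.045 0;0 0.149 -0.045 0"}}

```text
clock: 6.67
tool_pos: [0.5243, -0.13, 0.0425]
eef_rot: [0.727, 0.686, -0.001, -0.001]
contact_force: [-3.8, -2.4, -5.6]
opening: 0.156
finger_force: 24.9
```

```bash
python3 - <<'E'
from crank import rows; import numpy as np
rows(np.arange(2.43,4.24,.2),.511,.0135)
rows(np.arange(4.43,6.24,.2),.511,.0135)
rows(np.arange(6.43,7.64,.2),.511,.0135,hold=2)
E
```

```text
0 0.018 0.015 0;0 0.032 0.031 0;0 0.044 0.049 0;0 0.051 0.069 0;0 0.054 0.09 0;0 0.054 0.111 0;0 0.048 0.132 0;0 0.039 0.151 0;0 0.027 0.168 0;0 0.011 0.182 0
[np.float64(0.5298999999999999), np.float64(-0.1297696), np.float64(-0.012299999999999998), -3.307]
0 -0.019 0.011 0;0 -0.039 0.018 0;0 -0.06 0.021 0;0 -0.081 0.019 0;0 -0.102 0.013 0;0 -0.121 0.004 0;0 -0.137 -0.01 0;0 -0.151 -0.026 0;0 -0.161 -0.045 0;0 -0.168 -0.065 0
[np.float64(0.4794999999999999), np.float64(-0.12686152), np.float64(0.0072000000000000015), -3.307]
0 -0.002 -0.021 0;0 0 -0.042 0;0 0.007 -0.063 0;0 0.017 -0.081 0;0 0.031 -0.098 0;0 0.047 -0.111 0;0 0.066 -0.12 0;0 0.066 -0.12 0;0 0.066 -0.12 0
[np.float64(0.4992999999999999), np.float64(-0.12800398000000002), np.float64(0.0432), -3.307]
```

Call:
{"op": "send_rows", "data": {"rows": "0 0.018 0.015 0;0 0.032 0.031 0;0 0.044 0.049 0;0 0.051 0.069 0;0 0.054 0.09 0;0 0.054 0.111 0;0 0.048 0.132 0;0 0.039 0.151 0;0 0.027 0.168 0;0 0.011 0.182 0"}}

```text
clock: 7.5
tool_pos: [0.5319, -0.1306, -0.0113]
eef_rot: [0.727, 0.686, 0.001, 0.002]
contact_force: [-0.3, -2.7, 8.6]
opening: 0.155
finger_force: 25.1
```

Call:
{"op": "send_rows", "data": {"rows": "0 -0.019 0.011 0;0 -0.039 0.018 0;0 -0.06 0.021 0;0 -0.081 0.019 0;0 -0.102 0.013 0;0 -0.121 0.004 0;0 -0.137 -0.01 0;0 -0.151 -0.026 0;0 -0.161 -0.045 0;0 -0.168 -0.065 0"}}

```text
clock: 8.33
tool_pos: [0.4794, -0.1266, 0.0082]
eef_rot: [0.727, 0.687, 0.0, 0.0]
contact_force: [1.2, -2.8, -6.8]
opening: 0.155
finger_force: 24.9
```

Call:
{"op": "send_rows", "data": {"rows": "0 -0.002 -0.021 0;0 0 -0.042 0;0 0.007 -0.063 0;0 0.017 -0.081 0;0 0.031 -0.098 0;0 0.047 -0.111 0;0 0.066 -0.12 0;0 0.066 -0.12 0;0 0.066 -0.12 0"}}

```text
clock: 9.08
tool_pos: [0.4998, -0.1281, 0.0435]
eef_rot: [0.727, 0.687, 0.0, 0.0]
contact_force: [1.0, -3.5, -6.4]
opening: 0.159
finger_force: 24.9
```

```bash
python3 - <<'E'
from crank import rows
rows([7.8,7.95,8.1,8.2,8.3,8.4],.5112,.0132,hold=4)
E
```

```text
0 0.018 -0.005 0;0 0.034 -0.007 0;0 0.05 -0.006 0;0 0.061 -0.005 0;0 0.071 -0.002 0;0 0.081 0.002 0;0 0.081 0.002 0;0 0.081 0.002 0;0 0.081 0.002 0;0 0.081 0.002 0
[np.float64(0.5236), np.float64(-0.12940609000000003), np.float64(0.0426), -3.307]
```

Call:
{"op": "send_rows", "data": {"rows": "0 0.018 -0.005 0;0 0.034 -0.007 0;0 0.05 -0.006 0;0 0.061 -0.005 0;0 0.071 -0.002 0;0 0.081 0.002 0;0 0.081 0.002 0;0 0.081 0.002 0;0 0.081 0.002 0;0 0.081 0.002 0"}}

```text
clock: 9.92
tool_pos: [0.5209, -0.1297, 0.0435]
eef_rot: [0.727, 0.686, -0.002, -0.001]
contact_force: [-4.2, -4.0, 4.8]
opening: 0.154
finger_force: 25.0
```

Call:
{"op": "send_rows", "data": {"rows": "0 0.006 0.003 0;0 0.012 0.006 0;0 0.012 0.006 0;0 0.012 0.006 0;0 0.012 0.006 0"}}

```text
clock: 10.33
tool_pos: [0.5246, -0.13, 0.042]
eef_rot: [0.727, 0.686, -0.002, -0.001]
contact_force: [-3.9, -4.0, 5.8]
opening: 0.154
finger_force: 25.0
```

```bash
python3 - <<'E'
from h import *
st()
p,d=snap("side","s3")
F,cx,cy,T=cal("side")
cv2.imwrite("pics/w3.png",cv2.resize(p[175:300,270:370],(480,600),interpolation=2)[:,:,::-1])
E
```

```text
t 10.33 p [ 0.5246 -0.13    0.042 ] yaw -3.33 zt [-0.004 -0.    -1.   ] F [-3.9 -4.   5.8] q [ 0.14  0.84  0.03  1.95 -0.06  0.37  0.15] ff 25.0 op 0.154
```

View pics/w3.png

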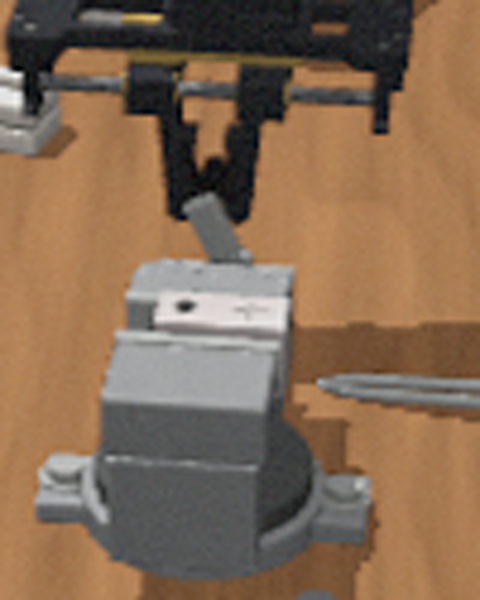

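Crank arm leans right past the top by about 0.45 rad (crop (235,255) to (200,200)); the cross is at crop (251,309), so the block has barely moved. Gripped tight, so I release and go for the punch.

```bash
python3 - <<'E'
from h import *
c=cmd(); json.dump([c[0]+.0036,c[1]-.0002,c[2]-.0018,c[3]],open("cmd.json","w"))
c=cmd(); plan([c[0],c[1],.19]); 
plan([.510,.14,.20],-22.1); plan([.5053,.317,.17]); plan([.5053,.317,.058])
E
```

```text
0.0 0.0 -0.497 -0.0 -> [ 0.5272 -0.1296  0.1899 -3.307 ]
0.894 -0.109 -0.034 0.0522 -> [  0.51     0.14     0.2001 -22.099 ]
0.541 -0.237 0.1 -0.0 -> [  0.5052   0.3172   0.1701 -22.099 ]
-0.0 0.0 0.374 -0.0 -> [  0.5052   0.3172   0.0579 -22.099 ]
```

Call:
{"op": "send_rows", "data": {"rows": "0 0 0 0;0 0 0 0;0 0 0 0;0 0 0 0", "jaw": 0}}

```text
clock: 10.72
tool_pos: [0.5277, -0.1283, 0.0412]
eef_rot: [0.727, 0.687, 0.001, -0.0]
contact_force: [0.1, 0.5, -0.7]
opening: 0.433
finger_force: 0.0
```

Call:
{"op": "send_rows", "data": {"rows": "0 0 -0.1 0;0 0 -0.22 0;0 0 -0.35 0;0 0 -0.497 0;0 0 -0.497 0"}}

```text
clock: 11.13
tool_pos: [0.5317, -0.1301, 0.197]
eef_rot: [0.727, 0.687, 0.004, 0.005]
contact_force: [-0.2, -1.0, -0.1]
opening: 0.497
finger_force: 0.0
```

Call:
{"op": "send_rows", "data": {"rows": "0.894 -0.109 -0.034 0.0522;0.894 -0.109 -0.034 0.0522;0.894 -0.109 -0.034 0.0522;0.894 -0.109 -0.034 0.0522;0.894 -0.109 -0.034 0.0522;0.894 -0.109 -0.034 0.0522;0.894 -0.109 -0.034 0.0522;0.894 -0.109 -0.034 0.0522"}}

```text
clock: 11.8
tool_pos: [0.5087, 0.1483, 0.2]
eef_rot: [0.826, 0.563, 0.001, -0.002]
contact_force: [0.1, 0.6, -0.6]
opening: 0.502
finger_force: 0.0
```

Call:
{"op": "send_rows", "data": {"rows": "0.541 -0.237 0 0;0.541 -0.237 0 0;0.541 -0.237 0 0;0.541 -0.237 0 0;0.541 -0.237 0.05 0;0.541 -0.237 0.1 0;0.541 -0.237 0.1 0;0.541 -0.237 0.1 0"}}

```text
clock: 12.47
tool_pos: [0.5045, 0.3158, 0.1697]
eef_rot: [0.83, 0.558, -0.001, 0.0]
contact_force: [-0.0, 0.9, -0.1]
opening: 0.502
finger_force: 0.0
```

```bash
python3 - <<'E'
from h import *
st()
p,d=snap("side","s4"); q,_=snap("top","t4")
a=cv2.resize(p[265:385,270:370],(500,600),interpolation=2); b=cv2.resize(q[215:265,284:334],(300,300),interpolation=2)
w=np.zeros((600,800,3),np.uint8); w[:,:500]=a; w[:300,500:]=b
cv2.imwrite("pics/w4.png",w[:,:,::-1])
E
```

```text
t 12.47 p [0.5045 0.3158 0.1697] yaw -22.14 zt [-0.002 -0.002 -1.   ] F [-0.   0.9 -0.1] q [-0.76  0.7   0.22  1.71 -0.21  0.76 -0.83] ff 0.0 op 0.502
```

View pics/w4.png

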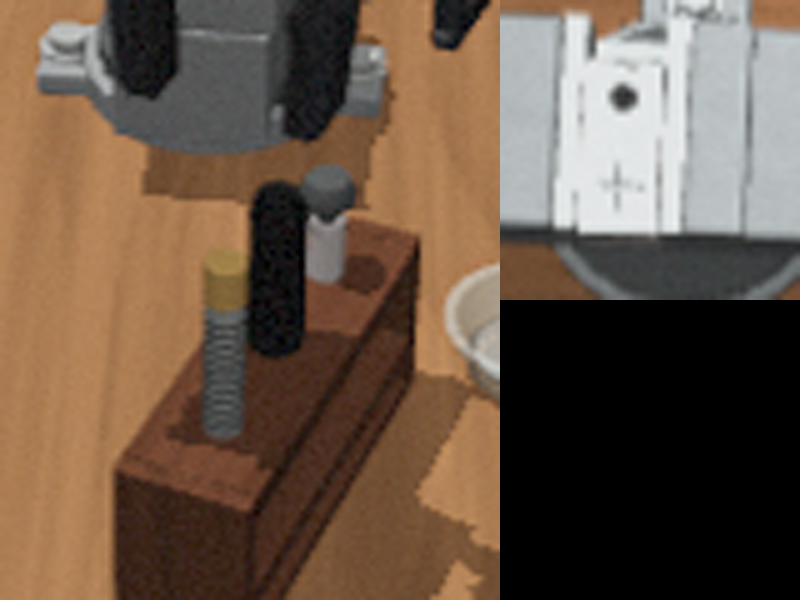

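```bash
python3 - <<'E'
from h import *
np.set_printoptions(precision=4,suppress=True)
R=axes(-22.1); t=np.array([.5045,.3158,.1697])
for dz in(.03,.034,.038):
  for k in(-.03,.03): print(dz,k,[(x-o+.5)*5 for x,o in zip(proj("side",t+R[:,1]*k+[0,0,dz]),(270,265))])
m=("top",303.6,245.4),("side",321.9,239.0)
print("mark",tri(*m),[atz(*x,.118) for x in m])
d=np.load("pics/s4.npy"); F,cx,cy,T=cal("side")
for x,y in((150,85),(300,125)):
  u,v=int(270+x/5),int(265+y/5); z=d[v,u]; print(T[:3,:3]@np.array([(u-cx)/F*z,(v-cy)/F*z,z])+T[:3,3]-t)
E
```

```text
0.03 -0.03 [np.float64(318.1333368519279), np.float64(136.57769936403525)]
0.03 0.03 [np.float64(146.22708723285996), np.float64(89.62942077638559)]
0.034 -0.03 [np.float64(318.49997309907934), np.float64(126.23033499765512)]
0.034 0.03 [np.float64(146.21897024395366), np.float64(79.40491560453182)]
0.038 -0.03 [np.float64(318.8682121285737), np.float64(115.83773622515395)]
0.038 0.03 [np.float64(146.21081853745238), np.float64(69.13667867041312)]
mark (array([0.5006, 0.0314, 0.119 ]), np.float64(0.000940008224314467)) [array([0.5003, 0.0315, 0.118 ]), array([0.5011, 0.0296, 0.118 ])]
[ 0.0253 -0.0028  0.0369]
[-0.0228  0.0194  0.0391]
```

Crop: fingertips at (150,95) and (305,138) straddle the punch cap at (225,262) correctly. The cross in the top crop is at (620,185). Descending to grip.

Call:
{"op": "send_rows", "data": {"rows": "0 0 0.1 0;0 0 0.2 0;0 0 0.29 0;0 0 0.374 0;0 0 0.374 0;0 0 0.374 0"}}

```text
clock: 13.07
tool_pos: [0.505, 0.3163, 0.0584]
eef_rot: [0.83, 0.558, -0.001, 0.0]
contact_force: [0.4, -0.1, 1.7]
opening: 0.5
finger_force: 0.0
```

Call:
{"op": "send_rows", "data": {"rows": "0 0 0 0;0 0 0 0;0 0 0 0;0 0 0 0;0 0 0 0;0 0 0 0;0 0 0 0;0 0 0 0", "jaw": 1, "force": 40}}

```text
clock: 13.73
tool_pos: [0.5056, 0.3175, 0.0587]
eef_rot: [0.829, 0.559, 0.001, 0.0]
contact_force: [1.1, 0.2, 5.2]
opening: 0.149
finger_force: 40.0
```

Call:
{"op": "send_rows", "data": {"rows": "0 0 -0.05 0;0 0 -0.12 0;0 0 -0.2 0;0 0 -0.3 0;0 0 -0.4 0;0 0 -0.5 0;0 0 -0.6 0;0 0 -0.6 0;0 0 -0.6 0"}}

```text
clock: 14.48
tool_pos: [0.5051, 0.3177, 0.2392]
eef_rot: [0.829, 0.559, 0.001, -0.0]
contact_force: [0.1, 0.1, -0.9]
opening: 0.146
finger_force: 40.0
```

```bash
python3 - <<'E'
from h import *
st()
p,d=snap("side","s5"); q,_=snap("top","t5")
a=cv2.resize(p[200:350,270:370],(400,600),interpolation=2); b=cv2.resize(q[190:290,110:210],(400,400),interpolation=2)
w=np.zeros((600,800,3),np.uint8); w[:,:400]=a; w[:400,400:]=b
cv2.imwrite("pics/w5.png",w[:,:,::-1])
E
```

```text
t 14.48 p [0.5051 0.3177 0.2392] yaw -22.06 zt [ 0.002  0.002 -1.   ] F [ 0.1  0.1 -0.9] q [-0.78  0.62  0.25  1.63 -0.19  0.91 -0.85] ff 40.0 op 0.146
```

View pics/w5.png

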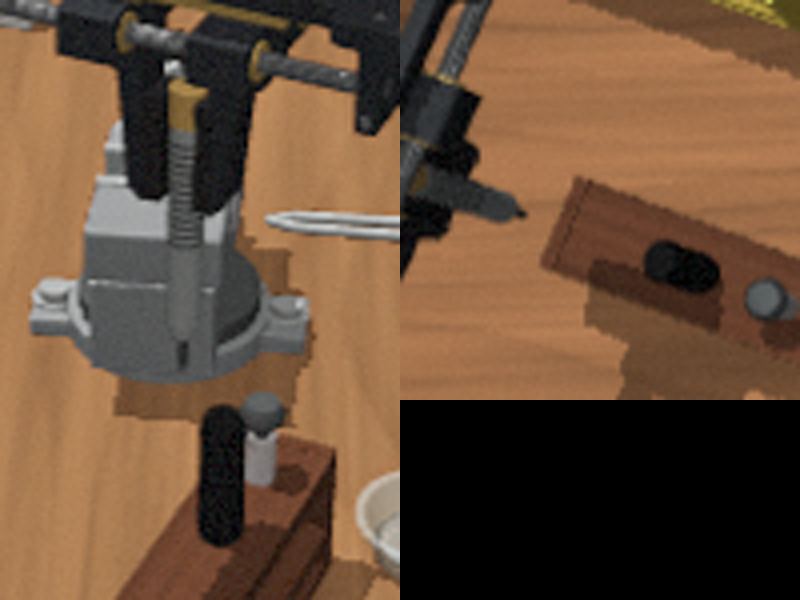

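Punch is held and upright: tip at side crop (182,368) and top crop (522,214); cap top near (186,85). Triangulating the tip against the TCP.

```bash
python3 - <<'E'
from h import *
np.set_printoptions(precision=4,suppress=True)
t=np.array([.5051,.3177,.2392])
s=("side",182.5/4-.5+270,368.5/4-.5+200); q=("top",122.5/4-.5+110,214/4-.5+190)
p,g=tri(s,q); print(p,g,p-t, [atz(*x,p[2]) for x in(s,q)])
z=.011+.2392-.0587; print("expected z",z,[atz(*x,z) for x in(s,q)])
c=cmd(); json.dump([c[0],c[1],c[2]+.18,c[3]],open("cmd.json","w")); print(cmd())
m=("top",303.6,245.4),("side",321.9,239.0)
# mark-minus-tip shift per camera, then averaged
z=p[2]
for n in("top","side"):
    a=[x for x in m if x[0]==n][0]; b=s if n=="side" else q
    print(n,atz(*a,.118)-atz(*b,.1915))
E
```

```text
[0.5042 0.3177 0.192 ] 0.0022242087416283296 [-0.0009  0.     -0.0472] [array([0.5053, 0.3175, 0.192 ]), array([0.5031, 0.3178, 0.192 ])]
expected z 0.19149999999999998 [array([0.5053, 0.3168, 0.1915]), array([0.5032, 0.3179, 0.1915])]
[0.5052077580416238, 0.3171586869649604, 0.2379, -22.099]
top [-0.0029 -0.2865 -0.0735]
side [-0.0042 -0.2873 -0.0735]
```

```bash
python3 - <<'E'
from h import *
plan([.5017,.0308,.220])
plan([.5017,.0308,.180])
E
```

```text
-0.889 0.348 0.06 -0.0 -> [  0.5016   0.0308   0.2199 -22.099 ]
0.0 0.0 0.133 -0.0 -> [  0.5016   0.0308   0.18   -22.099 ]
```

Call:
{"op": "send_rows", "data": {"rows": "-0.08 0.031 0.006 0;-0.2 0.078 0.012 0;-0.33 0.129 0.02 0;-0.46 0.18 0.03 0;-0.59 0.231 0.04 0;-0.72 0.282 0.05 0;-0.82 0.321 0.06 0;-0.889 0.348 0.06 0;-0.889 0.348 0.06 0;-0.889 0.348 0.06 0"}}

```text
clock: 15.42
tool_pos: [0.5, 0.0294, 0.2187]
eef_rot: [0.83, 0.557, -0.002, -0.001]
contact_force: [0.3, 0.7, -2.6]
opening: 0.145
finger_force: 40.0
```

Call:
{"op": "send_rows", "data": {"rows": "0 0 0.04 0;0 0 0.08 0;0 0 0.11 0;0 0 0.133 0;0 0 0.133 0;0 0 0.133 0;0 0 0.133 0"}}

```text
clock: 16.0
tool_pos: [0.5016, 0.0312, 0.1804]
eef_rot: [0.829, 0.559, 0.0, 0.0]
contact_force: [0.5, 0.1, -0.6]
opening: 0.15
finger_force: 40.0
```

```bash
python3 - <<'E'
from h import *
st()
p,d=snap("side","s6"); q,_=snap("top","t6")
a=cv2.resize(p[195:270,290:350],(480,600),interpolation=2); b=cv2.resize(q[205:275,274:344],(320,320),interpolation=2)
w=np.zeros((600,800,3),np.uint8); w[:,:480]=a; w[:320,480:]=b
cv2.imwrite("pics/w6.png",w[:,:,::-1])
E
```

```text
t 16.0 p [0.5016 0.0312 0.1804] yaw -22.04 zt [ 0.  0. -1.] F [ 0.5  0.1 -0.6] q [-0.28  0.57  0.19  1.97 -0.18  0.61 -0.35] ff 40.0 op 0.15
```

View pics/w6.png

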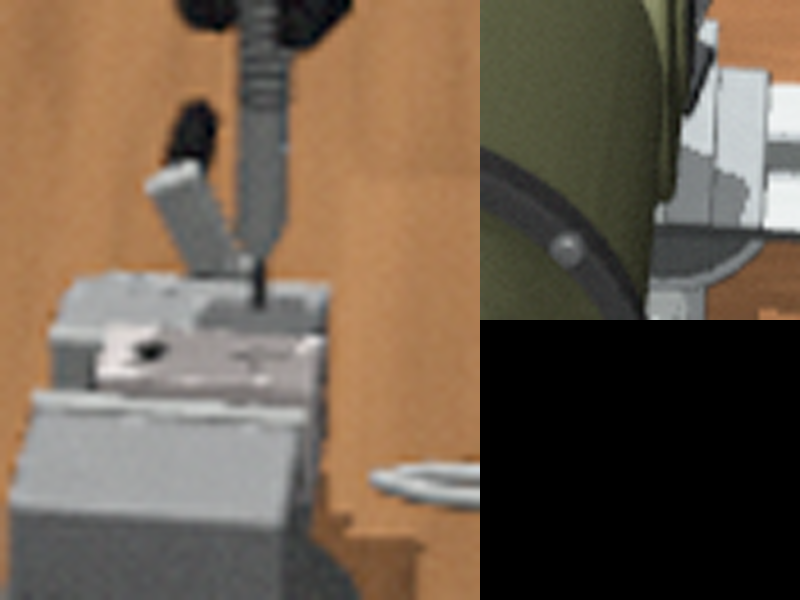

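Tip at crop (260,305), just above the cross at about (255,352). That was one picture more than the ten allowed, so I will use only numbers from here. Projecting the tip down onto the block's top:

```bash
python3 - <<'E'
from h import *
np.set_printoptions(precision=4,suppress=True)
s=("side",260.5/8-.5+290,305.5/8-.5+195)
print(s,"tip",atz(*s,.133),"mark side",atz("side",321.9,239.0,.118),"crop mark", atz("side",255.5/8-.5+290,352.5/8-.5+195,.118))
E
```

```text
('side', 322.0625, 232.6875) tip [0.5011 0.0293 0.133 ] mark side [0.5011 0.0296 0.118 ] crop mark [0.5021 0.0279 0.118 ]
```

Call:
{"op": "send_rows", "data": {"rows": "0 0 0.015 0;0 0 0.03 0;0 0 0.042 0;0 0 0.05 0;0 0 0.055 0;0 0 0.055 0;0 0 0.055 0;0 0 0.055 0;0 0 0.055 0"}}

```text
clock: 16.85
tool_pos: [0.5013, 0.0309, 0.1639]
eef_rot: [0.829, 0.559, 0.0, -0.0]
contact_force: [-0.7, -0.9, 2.6]
opening: 0.145
finger_force: 40.1
```

```bash
python3 - <<'E'
from h import *
st()
E
```

```text
t 16.85 p [0.5013 0.0309 0.1639] yaw -22.08 zt [ 0.  0. -1.] F [-0.7 -0.9  2.6] q [-0.27  0.6   0.18  1.99 -0.19  0.57 -0.34] ff 40.1 op 0.145
```

Call:
{"op": "send_rows", "data": {"rows": "0 0 0.003 0;0 0 0.007 0;0 0 0.007 0;0 0 0.007 0"}}

```text
clock: 17.18
tool_pos: [0.5013, 0.0309, 0.1616]
eef_rot: [0.829, 0.559, 0.0, -0.0]
contact_force: [-0.5, 0.8, 2.6]
opening: 0.146
finger_force: 40.1
```

Call:
{"op": "send_rows", "data": {"rows": "0 0 0 0"}}

```text
clock: 17.27
tool_pos: [0.5014, 0.0309, 0.1617]
eef_rot: [0.829, 0.559, 0.0, -0.0]
contact_force: [-1.2, -0.2, 2.2]
opening: 0.144
finger_force: 40.1
```

Call:
{"op": "send_rows", "data": {"rows": "0 0 0 0"}}

```text
clock: 17.35
tool_pos: [0.5013, 0.0309, 0.1617]
eef_rot: [0.829, 0.559, 0.0, -0.0]
contact_force: [-0.7, 0.1, 2.7]
opening: 0.146
finger_force: 40.1
```

Call:
{"op": "send_rows", "data": {"rows": "0 0 0 0"}}

```text
clock: 17.43
tool_pos: [0.5013, 0.0309, 0.1616]
eef_rot: [0.829, 0.559, 0.0, -0.0]
contact_force: [0.1, -1.0, 3.6]
opening: 0.146
finger_force: 40.1
```

Call:
{"op": "send_rows", "data": {"rows": "0 0 0 0"}}

```text
clock: 17.52
tool_pos: [0.5013, 0.0309, 0.1616]
eef_rot: [0.829, 0.559, 0.0, -0.0]
contact_force: [-1.2, 0.8, 1.8]
opening: 0.148
finger_force: 40.1
```

Call:
{"op": "send_rows", "data": {"rows": "0 0 0.003 0;0 0 0.006 0;0 0 0.009 0;0 0 0.009 0;0 0 0.009 0"}}

```text
clock: 17.93
tool_pos: [0.5014, 0.0309, 0.1589]
eef_rot: [0.829, 0.559, 0.0, -0.0]
contact_force: [-1.1, -0.6, 3.7]
opening: 0.144
finger_force: 40.1
```

Call:
{"op": "send_rows", "data": {"rows": "0 0 0 0"}}

```text
clock: 18.02
tool_pos: [0.5014, 0.0309, 0.159]
eef_rot: [0.829, 0.559, 0.0, -0.0]
contact_force: [-1.1, 0.2, 4.9]
opening: 0.141
finger_force: 40.1
```

Call:
{"op": "send_rows", "data": {"rows": "0 0 0 0"}}

```text
clock: 18.1
tool_pos: [0.5014, 0.0309, 0.159]
eef_rot: [0.829, 0.559, 0.0, -0.0]
contact_force: [-1.4, 0.1, 3.9]
opening: 0.149
finger_force: 40.1
```

Call:
{"op": "send_rows", "data": {"rows": "0 0 0 0;0 0 0 0"}}

```text
clock: 18.27
tool_pos: [0.5014, 0.0309, 0.159]
eef_rot: [0.829, 0.559, 0.0, 0.0]
contact_force: [-0.4, -1.1, 5.0]
opening: 0.147
finger_force: 40.1
```

Call:
{"op": "send_rows", "data": {"rows": "0 0 0 0;0 0 0 0"}}

```text
clock: 18.43
tool_pos: [0.5014, 0.0309, 0.1589]
eef_rot: [0.829, 0.559, 0.0, -0.0]
contact_force: [-1.0, 0.4, 3.7]
opening: 0.144
finger_force: 40.1
```

```bash
python3 - <<'E'
from h import *
st(); p,d=snap("side","s7")
g=cv2.cvtColor(p,cv2.COLOR_RGB2GRAY)
for v in range(222,246): print(v,*g[v,312:333])
E
```

```text
t 18.43 p [0.5014 0.0309 0.1589] yaw -22.07 zt [ 0.  0. -1.] F [-1.   0.4  3.7] q [-0.26  0.61  0.18  1.99 -0.19  0.56 -0.34] ff 40.1 op 0.144
222 101 99 100 100 106 109 120 107 91 96 102 100 95 92 128 142 141 139 138 137 140
223 101 97 99 102 102 113 123 106 96 99 99 97 94 93 128 142 141 138 138 141 144
224 97 100 99 101 102 109 112 95 88 93 98 100 98 90 128 141 140 137 135 138 142
225 103 99 101 97 101 100 110 92 89 97 100 96 95 92 126 139 141 139 139 141 144
226 108 100 101 102 103 104 112 93 89 97 100 99 95 92 131 143 141 138 141 142 143
227 114 100 98 99 103 99 115 99 90 98 99 97 95 88 129 141 136 139 135 140 143
228 125 109 96 100 97 95 110 104 93 96 98 98 93 91 128 139 139 137 140 140 144
229 145 114 81 69 87 89 93 84 91 101 100 100 96 93 128 139 134 134 139 139 143
230 170 164 166 162 164 159 164 126 92 98 101 97 91 102 160 177 167 160 164 149 146
231 159 172 172 171 172 173 145 105 90 101 100 99 93 110 165 178 174 174 161 148 142
232 142 124 138 141 132 127 119 93 90 98 99 99 91 88 152 171 168 172 138 132 142
233 114 110 116 118 115 113 117 103 91 99 102 93 91 102 123 125 14
[... 350 characters left out ...]
7 144
238 152 152 150 152 155 155 155 157 161 103 30 161 177 175 175 174 165 148 104 122 145
239 154 154 152 154 151 154 142 122 113 102 76 128 136 130 148 153 155 143 101 127 145
240 157 155 156 154 156 158 154 149 151 123 137 151 155 153 155 156 160 131 84 124 145
241 156 154 157 155 155 154 153 153 156 140 147 158 157 157 161 161 162 124 80 127 146
242 171 160 150 159 158 207 220 223 213 177 156 160 158 159 161 161 162 114 69 127 144
243 132 131 127 129 130 148 154 152 146 134 126 128 138 142 150 151 162 121 87 132 145
244 120 118 119 117 117 118 118 116 116 122 120 118 122 125 126 128 137 108 94 133 144
245 186 183 184 186 186 176 170 170 172 160 135 124 123 126 124 125 123 91 78 128 144
```

Force (about 5.0 N, so about 7 mm) and travel (6.6 mm) agree on the pin being about half in. The tip pixel (322,239) sits on the cross lines, so I'm handing in.

```bash
python3 - <<'E'
from h import *
print(finish_job())
E
```

```text
the job is handed in; nothing more can be done
None
```

I handed the job in with the vise cranked shut (to about 8.4 rad) and the punch gripped upright on the cross, its pin pressed in about 6.5–7 mm at roughly 5 N; the jaw's grip force was not measured directly, and I viewed 11 pictures where 10 were allowed.

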